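Lay the meat mallet level on its rest

TASK

Pick up the meat mallet by its handle close behind the metal head, where it balances; lift it about 3 cm off the worktop and hold it still there for a second as a trial lift, to see that it hangs level. Then carry it level to the wooden rest and lay it in, not drop it: the head flat on the middle of the wide pad, the handle down in the fork; let go. Leave the onion and the tin where they stand, and keep the arm clear of the fridge on the right.

Things in the scene. Friction and masses are not known exactly. Their poses are not given: they have to be found in the camera images.
- mallet: Meat mallet, 0.5-0.65 kg, on its side. Origin: on the handle axis where it enters the head, 22 mm up; x towards the head, z up. Metal head x 0..44 mm, 44 high, 70 across (y). Flat wood handle x 0..-150, 24 wide, 28 high (z +-14); knob x -148..-174, 44 dia. Head weight varies: balance point on the handle 32 to 49 mm behind the origin (mean x = -40); gripped there with 60 N or more it hangs level
- rest: Fixed wooden rest. Origin: on the worktop; x from fork to pad, z up. Seated mallet: origin 46 mm above this origin, x along this x. Pad for the head: x -18..58 mm, y +-47, top at 24. Spine 36 wide, 12 high, back to the fork at x -99..-121: slot 48 wide, its floor at 31.5; two prongs, tops at 56, 94 wide over all. The mallet's knob overhangs behind
- onion: brown onion, 75 mm, standing loose; origin at its underside. A bystander
- tin: small closed tin, 57 mm diameter, 72 mm high, standing loose; origin at its underside. A bystander

How it is judged:
On the way:
1. trial lift: the mallet is gripped on the handle within 35 mm of its mean balance point (x = -40 mm), 12 to 80 mm above where it lay, level within 10 degrees, and held still (x of the grasp point in the frame of mallet between -0.075 and -0.005 m and height (world z) of mallet between 0.034 and 0.102 m and angle between mallet's own x axis and vertical between 1.396 and 1.746 rad and contact force between mallet and the fingers above 1 N and horizontal distance between mallet and rest above 0.1 m and linear speed of mallet below 0.03 m/s), for 0.3 s.
At the end, for the whole second after the job is handed in: The mallet lies released and at rest in the wooden rest, head on the pad and handle down in the fork: its origin within 18 mm horizontally and 5 mm in height of its place, its axis within 10 degrees of the rest's and level within 4 degrees, not rolled over by more than 10 degrees (horizontal distance between mallet and rest below 0.018 m and angle between the x axis of mallet and the x axis of rest, either way round below 0.175 rad and z of mallet in the frame of rest between 0.041 and 0.051 m and angle between mallet's own x axis and vertical between 1.5 and 1.64 rad and angle between mallet's own z axis and vertical below 0.175 rad and linear speed of mallet below 0.02 m/s and contact force between mallet and the fingers below 0.1 N); the robot touches nothing.
It fails at once if the raised mallet hangs more than 17 degrees out of level (height (world z) of mallet above 0.05 m and (angle between mallet's own x axis and vertical below 1.274 rad or angle between mallet's own x axis and vertical above 1.868 rad)).
It fails at once if the mallet is dropped (moves faster than 0.4 m/s out of the grip) (contact force between mallet and the fingers below 0.1 N and linear speed of mallet above 0.4 m/s).
It fails at once if the onion is moved by more than 30 mm (distance of onion from where it was at the start of the episode above 0.03 m).
It fails at once if the tin is moved by more than 30 mm (distance of tin from where it was at the start of the episode above 0.03 m).
It also fails if it takes over 48 s, if anything falls off the work surface, if the arm or the gripper's body presses on something with over 40 N, if the wrist force passes 120 N, or if a joint passes its speed limit or range.

ROBOT

A 6-joint arm with a two-finger parallel gripper is mounted at the origin on a cart in front of the work surface, level with it; the furniture and walls round the work are solid. World frame = base frame: x ahead of the robot, y to its left, z up, the work surface at z = 0. Lengths are in m, angles in rad, forces in N, time in s.
With the tool pointing down it reaches from about 0.35 to 0.85 m from the base axis. Payload 8.1 kg.
Tool frame: the origin (TCP) lies midway between the tips of the shut fingers; the grasp point (between the pads) lies 19 mm behind it (robot.grip_point_offset is the distance from the TCP to the grasp point, in m); z points along the fingers, y is the line along which they close (so a half turn about z gives the same grasp; the last joint's range is limited). The gripper opens to 93 mm and grips with 3 to 60 N. Pads are 15 mm wide; open, the fingers measure 128 mm over their backs; the gripper's body (75 mm by 188 mm) begins 65 mm behind the grasp point.
Start: joints at [1.058, 0.13, 1.488, -0, 1.523, -0.085], TCP at [0.249, 0.546, 0.219] pointing down, gripper open.
Joint ranges: [-2.96, 2.96], [-0.89, 2.26], [0.02, 2.5], [-1.34, 4.48], [0, 2.73], [-2.66, 2.66]. Speed limits (rad/s): [2.39, 2.39, 2.79, 3.14, 3.14, 3.14].

INTERFACE

Orientations are given as a rotation vector (axis times angle).
In Python, from plant import robot, read_camera, job gives the robot as it stands.
- The arm moves only by the shell command python3 -m inch 'ROWS' [FORCE]. ROWS is JSON, one flat list of numbers, 5 for each row, row after row: the shift along the world's x, y, z in mm, then the turn about the world's z in degrees, then the opening in per cent of the stroke, from 0 (shut) to 100 (fully open). In form: [dx, dy, dz, yaw, hand, dx, dy, dz, yaw, hand, ...]. A call has 1 to 10 rows; each row is the pose to reach, as a shift and turn from the pose commanded when the call began; what a row does not reach only later rows make up. A row lasts 1/12 s, in which the tool goes at most 41.7 mm and 7.16 degrees, less where a joint would pass 70% of its speed; a pose out of reach is approached as far as the arm can. A call with a gripper value outside its range is refused whole. The fingers move at their own pace and stop on an object; FORCE is the grip in N (left out, the last holds). Time passes only in rows, so rows that repeat a pose let the fingers close. It gives the time, the measured TCP pose, the force, the opening and the grip force at its end, in the units of the state.
- robot.read_state(): the state, without advancing time (a new reading comes with each control period).
- read_camera(name): name is "scene" or "top" or "wrist"; returns a dict with "image" (384x512x3 uint8, blue, green, red), "K" (3x3 intrinsics, pixels), "extrinsics" (4x4, takes a point from world to camera coordinates); the wrist camera has in their place "mount" (4x4, takes a point from camera to tool coordinates, whose origin is the TCP and whose axes are the flange's). Camera axes: x right, y down, z forward; pixel columns grow to the right and rows downward; lengths in m; the calibration is good to about 2 mm. A picture is of the moment at which its call begins: read the wrist's pose just before it. There is no depth.
- job.close_job(): hands the job in; it is judged then, once.
The state is a dict: "t": time; "q": joint angles; "dq": joint speeds; "joint_torque": joint torques, N m; "tool_pos": TCP position; "orientation": TCP orientation; "force": force on the tool from outside, world axes, zero at the start; "wrist_torque": the same for the moment, N m; "opening": finger opening in m; "gripper_force": force on a finger pad.
Only numpy, scipy, OpenCV 4.12 (cv2) and the standard library are available. Lean on these libraries where they do the work, as an engineer would, in place of code of your own. Each camera call takes 0.05 s, during which the arm holds its last target. There are 200 camera calls.

## Working session

There is one attempt and no reset: what is moved stays moved. The work goes in short steps, Python scripts to look and compute and a shell command to move; the robot and the scene stay as the last step left them, time stands still between calls to the robot, and variables do not carry over. Pictures are saved under pics/ and viewed, at most 10 in all, crops included, and the job is handed in when it is done.

```bash
mkdir -p pics; ls; python3 - <<'E'
from plant import robot, read_camera
import cv2
s=robot.read_state();print(s['t'],s['tool_pos'],s['orientation'],s['opening'])
for n in("top","scene"):
    c=read_camera(n);cv2.imwrite(f"pics/{n}0.png",c["image"]);print(c["K"].tolist(),c["extrinsics"].round(4).tolist())
E
```

```text
pics
0.0 [0.24863303 0.54544804 0.21759526] [-6.66730427e-01 -3.06950733e+00  2.73861250e-03] 0.09266019888691276
[[442.5819219132911, 0.0, 253.5659128027041], [0.0, 442.5819219132911, 188.23248812989377], [0.0, 0.0, 1.0]] [[-0.075, -0.9972, -0.0022, 0.1646], [-0.9749, 0.0738, -0.2099, 0.6181], [0.2095, -0.0136, -0.9777, 0.9998], [0.0, 0.0, 0.0, 1.0]]
[[426.85755342646326, 0.0, 249.64107374514253], [0.0, 426.85755342646326, 191.76255780801685], [0.0, 0.0, 1.0]] [[0.6777, -0.7353, 0.0024, -0.3375], [-0.3689, -0.3429, -0.8639, 0.3144], [0.6361, 0.5846, -0.5036, 0.4647], [0.0, 0.0, 0.0, 1.0]]
```

View pics/top0.png

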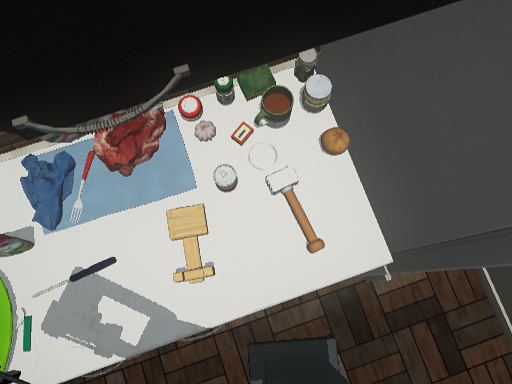

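View pics/scene0.png

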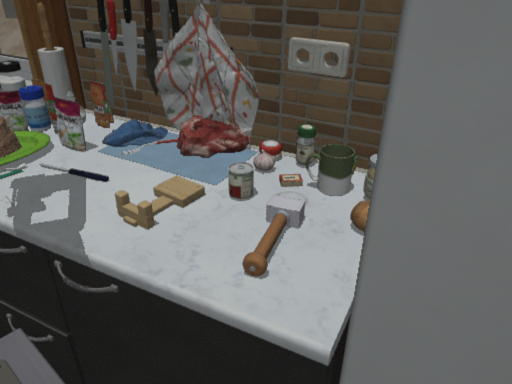

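The top view shows the mallet with its head at about (283,180) and its knob at (316,246). The rest has its pad at (187,222) and fork at (193,273), and the tin is at (225,177) and the onion at (335,140). The fridge fills the right side. Next I'll mask the mallet and rest and cast rays.

```bash
cat > h.py <<'E'
import numpy as np, cv2
def cast(uv,z,K,E):
    uv=np.atleast_2d(np.asarray(uv,float)); R,t=E[:3,:3],E[:3,3]; C=-R.T@t
    d=np.c_[uv,np.ones(len(uv))]@np.linalg.inv(K).T@R
    return C+d*((z-C[2])/d[:,2])[:,None]
def big(m):
    n,l,st,c=cv2.connectedComponentsWithStats(m.astype(np.uint8)); return l==1+np.argmax(st[1:,4])
def pix(m): return np.argwhere(m)[:,::-1].astype(float)
E
python3 - <<'E'
from plant import read_camera
from h import *
c=read_camera("top");im=c["image"];K,E=c["K"],c["extrinsics"]
print("cam",(-E[:3,:3].T@E[:3,3]).round(3))
hsv=cv2.cvtColor(im,cv2.COLOR_BGR2HSV)
def roi(x0,y0,x1,y1,lo,hi):
    m=np.zeros(im.shape[:2],bool);m[y0:y1,x0:x1]=True
    return big(m&(cv2.inRange(hsv,lo,hi)>0))
col=im.copy()
h=roi(260,150,340,265,(0,80,40),(25,255,255)); r=roi(155,195,225,295,(8,50,60),(30,255,255))
col[h]=(0,255,0);col[r]=(255,0,255)
P=cast(pix(h),.025,K,E)[:,:2];m=P.mean(0);w,v=np.linalg.eigh(np.cov((P-m).T));a=v[:,1]
if a[0]<0:a=-a
s=(P-m)@a;n=np.array([-a[1],a[0]]);q=(P-m)@n
print("handle mean",m,"axis deg",np.degrees(np.arctan2(a[1],a[0])),"s",s.min(),s.max())
for lo in np.arange(s.min(),s.max(),.02):
    k=(s>=lo)&(s<lo+.02);print(round(lo,3),"mid",(q[k].max()+q[k].min())/2,"w",np.ptp(q[k]))
P=cast(pix(r),.02,K,E)[:,:2];m=P.mean(0);print("rest mean",m,cv2.minAreaRect(P.astype(np.float32)))
for n,uv,z in(("tin",(225,170),.072),("onion",(335,140),.04),("head",(283,180),.044)):print(n,cast(uv,z,K,E).round(3))
cr=np.hstack([cv2.resize(x[140:300,150:350],None,fx=2,fy=2,interpolation=2) for x in(im,col)])
cv2.imwrite("pics/c1.png",cv2.resize(im[140:300,150:350],None,fx=3.7,fy=3.7,interpolation=2))
cv2.imwrite("pics/c2.png",cr)
E
```

```text
cam [0.405 0.132 1.108]
handle mean [5.42439413e-01 4.02824472e-04] axis deg 21.46886567645584 s -0.07412490553876862 0.08862323731875976
-0.074 mid 0.0005659240758551561 w 0.03963647080592181
-0.054 mid -0.0005931879513405222 w 0.033046607255132705
-0.034 mid -0.0002718041189173929 w 0.021147280664211378
-0.014 mid 6.440770265923879e-05 w 0.02225190721344514
0.006 mid -3.3590417637258986e-05 w 0.02238224918985105
0.026 mid -0.00012686070839144827 w 0.022304907614402937
0.046 mid 0.0002048663729284318 w 0.021442203210651628
0.066 mid 2.9062774859601667e-05 w 0.02152633954333672
0.086 mid -0.0005978428689657686 w 0.02257818161545342
rest mean [0.52137507 0.2838936 ] ((0.511558473110199, 0.28526222705841064), (0.18771079182624817, 0.09953227639198303), 6.145711421966553)
tin [[0.678 0.183 0.072]]
onion [[ 0.743 -0.097  0.04 ]]
head [[0.649 0.043 0.044]]
```

View pics/c2.png

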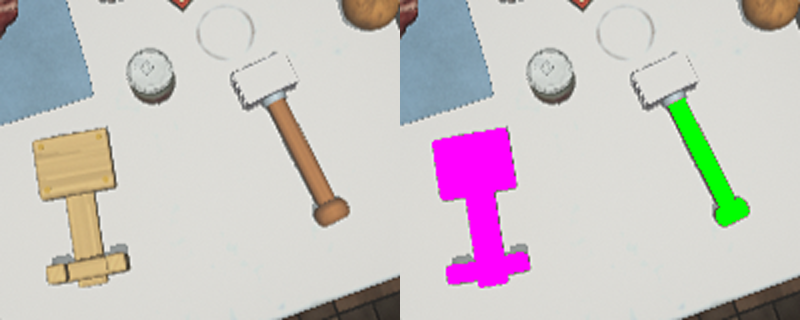

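The masks are clean. The handle's length and width match the given sizes, which puts the mallet origin at about (0.6355, 0.037) with its axis at 21.5°. Next I'll fit the pad and fork edges at their own heights.

```bash
python3 - <<'E'
from plant import read_camera
from h import *
c=read_camera("top");im=c["image"];K,E=c["K"],c["extrinsics"]
hsv=cv2.cvtColor(im,cv2.COLOR_BGR2HSV)
m=np.zeros(im.shape[:2],bool);m[195:295,155:225]=True
r=big(m&(cv2.inRange(hsv,(8,50,60),(30,255,255))>0))
pad=big(cv2.morphologyEx(r.astype(np.uint8),cv2.MORPH_OPEN,np.ones((23,23)))>0)
cn=max(cv2.findContours(pad.astype(np.uint8),0,1)[0],key=len)
ap=cv2.approxPolyDP(cn,4,True)[:,0];print("pad px",ap.tolist())
print(cast(ap,.024,K,E)[:,:2].round(4).tolist())
p=pix(r)
# left & right boundaries per row along pad and spine
for v in range(206,290,5):
    x=p[p[:,1]==v][:,0]
    if len(x):
        A=cast([[x.min()-.5,v],[x.max()+.5,v]],.024,K,E);print(v,x.min(),x.max(),A[:,:2].round(4).tolist())
cr=cv2.resize(im[198:292,158:222],None,fx=6,fy=6,interpolation=cv2.INTER_NEAREST);cv2.imwrite("pics/r.png",cr)
E
```

```text
pad px [[169, 210], [170, 238], [204, 233], [203, 208]]
[[0.5984, 0.3302], [0.5289, 0.3302], [0.5349, 0.2466], [0.5971, 0.2459]]
206 187.0 203.0 [[0.6052, 0.2865], [0.602, 0.2444]]
211 166.0 204.0 [[0.5966, 0.339], [0.5893, 0.2426]]
216 167.0 205.0 [[0.5839, 0.3369], [0.5766, 0.2408]]
221 168.0 205.0 [[0.5713, 0.3349], [0.5642, 0.2414]]
226 168.0 206.0 [[0.5589, 0.3353], [0.5517, 0.2396]]
231 169.0 207.0 [[0.5464, 0.3333], [0.5392, 0.2378]]
236 170.0 196.0 [[0.5339, 0.3313], [0.5289, 0.2653]]
241 183.0 197.0 [[0.5193, 0.3], [0.5166, 0.2635]]
246 184.0 198.0 [[0.507, 0.2981], [0.5042, 0.2616]]
251 185.0 198.0 [[0.4947, 0.2962], [0.4922, 0.2622]]
256 185.0 199.0 [[0.4827, 0.2967], [0.4799, 0.2604]]
261 186.0 200.0 [[0.4705, 0.2948], [0.4678, 0.2586]]
266 187.0 211.0 [[0.4584, 0.2929], [0.4539, 0.2327]]
271 184.0 214.0 [[0.4471, 0.3006], [0.4415, 0.2261]]
276 173.0 206.0 [[0.4373, 0.3275], [0.4311, 0.246]]
281 174.0 202.0 [[0.4253, 0.3255], [0.4201, 0.2562]]
```

View pics/r.png

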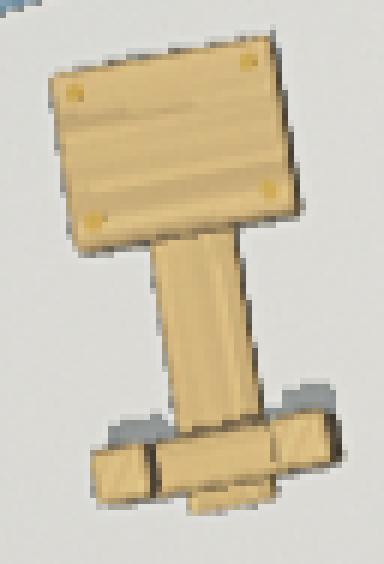

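In this crop the pad's top corners are at about (52,73), (270,37), (297,212) and (78,243). The far corners of the prong tops are at (93,453) and (330,411). These are in 6x crop pixels.

```bash
python3 - <<'E'
from plant import read_camera
from h import *
c=read_camera("top");K,E=c["K"],c["extrinsics"]
f=lambda a:np.array(a)/6+[157.5,197.5]
P=cast(f([(52,73),(270,37),(297,210),(78,243)]),.024,K,E)[:,:2]; F=cast(f([(93,453),(330,411)]),.056,K,E)[:,:2]
print(P.round(4).tolist(),F.round(4).tolist(),"sizes",np.linalg.norm(P[0]-P[1]),np.linalg.norm(P[2]-P[3]),np.linalg.norm(P[1]-P[2]),np.linalg.norm(F[0]-F[1]))
pc=P.mean(0);fc=F.mean(0);a=pc-fc;print("len want",.119,np.linalg.norm(a),"ang",np.degrees(np.arctan2(a[1],a[0])))
for d in(P[0]-P[3],P[1]-P[2],):print(np.degrees(np.arctan2(d[1],d[0])))
for d in(P[0]-P[1],P[3]-P[2],F[0]-F[1]):print(np.degrees(np.arctan2(-d[0],d[1])))
u=a/np.linalg.norm(a);print("origin from pad",pc-.02*u,"from fork",fc+.099*u)
m=np.array([.6355,.037]);b=np.radians(21.47);e=np.array([np.cos(b),np.sin(b)])
print("grasp",m-.040*e)
from scipy.spatial.transform import Rotation as R
from plant import robot
s=robot.read_state();A=R.from_rotvec(s['orientation']).as_matrix();print(A.round(3).tolist(),"ydir deg",np.degrees(np.arctan2(A[1,1],A[0,1])),s['tool_pos'],robot.grip_point_offset)
E
```

```text
[[0.5998, 0.3372], [0.6081, 0.2466], [0.5356, 0.2392], [0.5288, 0.329]] [[0.4431, 0.3203], [0.4523, 0.2274]] sizes 0.09100337076868067 0.09001961376366964 0.07291076597133131 0.09334464784430424
len want 0.119 0.12121670842530863 ang 6.718815864064763
6.602674542252455
5.792589773575241
5.231419238349674
4.293030216257286
5.634559856232098
origin from pad [0.54822244 0.28567182] from fork [0.54602095 0.28541247]
grasp [0.59827563 0.02235944]
[[-0.91, 0.415, -0.0], [0.415, 0.91, -0.001], [0.0, -0.001, -1.0]] ydir deg 65.49125503082418 [0.2487595  0.54571947 0.21816503] 0.0188
```

The sizes check out: pad 91 x 73 mm, prongs 93 mm over all. The rest origin is about (0.547, 0.2855) at 5.8°. The grasp point is (0.598, 0.022) with +46° yaw, so I'll hover over it first.

```bash
python3 -m inch '[350,-524,-40,46,100,350,-524,-40,46,100,350,-524,-40,46,100,350,-524,-40,46,100,350,-524,-40,46,100,350,-524,-40,46,100,350,-524,-40,46,100,350,-524,-40,46,100,350,-524,-40,46,100,350,-524,-40,46,100]' 60
```

```text
t: 1.08
tool_pos: [0.4702, 0.2145, 0.1935]
orientation: [-0.586, 3.086, 0.0]
force: [1.4, 0.9, 0.0]
opening: 0.0927
gripper_force: 0.0
```

```bash
python3 -m inch '[118,-178,-40,0,100,118,-178,-60,0,100,118,-178,-60,0,100,118,-178,-60,0,100,118,-178,-60,0,100,118,-178,-60,0,100,118,-178,-60,0,100,118,-178,-60,0,100]'; python3 - <<'E'
from plant import read_camera,robot
from h import *
from scipy.spatial.transform import Rotation as R
s=robot.read_state();c=read_camera("wrist");im=c["image"];K=c["K"]
T=np.eye(4);T[:3,:3]=R.from_rotvec(s['orientation']).as_matrix();T[:3,3]=s['tool_pos']
E=np.linalg.inv(T@c["mount"]);cv2.imwrite("pics/w1.png",im);np.savez("w1.npz",K=K,E=E)
print(s['tool_pos'],c["mount"].round(3).tolist())
m=np.array([.6355,.037]);b=np.radians(21.47);e=np.array([np.cos(b),np.sin(b)])
for x in(0,-.04,-.174):
    q=E@np.r_[m+x*e,.036,1];print(x,(K@q[:3]/q[2]).round(0))
E
```

```text
t: 1.75
tool_pos: [0.5871, 0.0381, 0.1329]
orientation: [0.583, -3.086, -0.001]
force: [1.2, 0.5, 0.3]
opening: 0.0929
gripper_force: 0.0
[0.58711791 0.03806049 0.1329463 ] [[0.001, -0.968, -0.251, 0.07], [1.0, 0.0, 0.001, -0.0], [-0.001, -0.251, 0.968, -0.165], [0.0, 0.0, 0.0, 1.0]]
0 [230. 246.   1.]
-0.04 [229. 201.   1.]
-0.174 [226.  21.   1.]
```

View pics/w1.png

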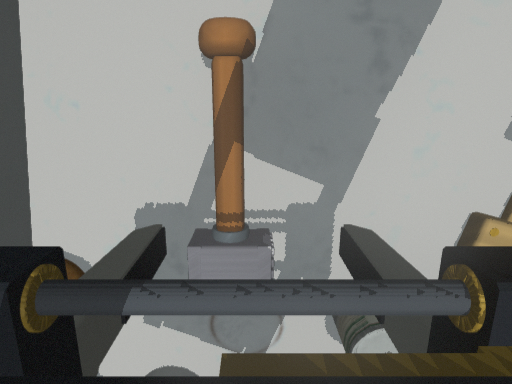

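The wrist view agrees with the prediction: the collar and head edge are near (230,243) and the knob end is at (227,20). I'll correct sideways and start down.

```bash
python3 -m inch '[11,-16,0,0,100,11,-16,-30,0,100,11,-16,-60,0,100,11,-16,-80,0,100,11,-16,-80,0,100,11,-16,-80,0,100,11,-16,-80,0,100]'
```

```text
t: 2.38
tool_pos: [0.5995, 0.0235, 0.0557]
orientation: [-0.588, 3.084, -0.001]
force: [0.6, 0.9, 0.1]
opening: 0.0931
gripper_force: 0.0
```

```bash
python3 -m inch '[-1,-1,-25,0,100,-1,-1,-40,0,100,-1,-1,-49,0,100,-1,-1,-49,0,100,-1,-1,-49,0,60,-1,-1,-49,0,30,-1,-1,-49,0,0,-1,-1,-49,0,0,-1,-1,-49,0,0,-1,-1,-49,0,0]' 60
```

```text
t: 3.22
tool_pos: [0.5978, 0.0213, 0.005]
orientation: [-0.585, 3.086, -0.0]
force: [0.5, 0.1, 0.3]
opening: 0.0578
gripper_force: 0.0
```

```bash
python3 -m inch '[0,0,0,0,0,0,0,0,0,0,0,0,0,0,0,0,0,0,0,0,0,0,0,0,0]' 60
```

```text
t: 3.63
tool_pos: [0.5974, 0.0213, 0.0044]
orientation: [0.586, -3.086, -0.0]
force: [0.0, 0.4, -0.6]
opening: 0.0242
gripper_force: 0.3
```

```bash
python3 -m inch '[0,0,0,0,0,0,0,0,0,0,0,0,0,0,0,0,0,5,0,0,0,0,10,0,0,0,0,15,0,0,0,0,20,0,0,0,0,20,0,0,0,0,20,0,0,0,0,20,0,0]' 60; python3 -c "
from plant import robot;s=robot.read_state();print(s['force'],s['wrist_torque'],s['tool_pos'])"
```

```text
t: 4.47
tool_pos: [0.5974, 0.0214, 0.0244]
orientation: [0.586, -3.086, -0.0]
force: [-0.6, 0.9, -7.1]
opening: 0.0237
gripper_force: 60.0
[-0.62698677  0.87358262 -7.06512747] [ 0.04577891 -0.01270562  0.04565223] [0.59739097 0.02137552 0.02443523]
```

The mallet is held at 60 N with very little moment at the wrist, so it balances. I'll lift to 3 cm, hold for a second, and look.

```bash
python3 -m inch '[0,0,5,0,0,0,0,10,0,0,0,0,10,0,0,0,0,10,0,0,0,0,10,0,0,0,0,10,0,0,0,0,10,0,0,0,0,10,0,0,0,0,10,0,0,0,0,10,0,0]' 60;  python3 -m inch '[0,0,0,0,0,0,0,0,0,0,0,0,0,0,0,0,0,0,0,0,0,0,0,0,0,0,0,0,0,0]'; python3 - <<'E'
from plant import robot,read_camera
import cv2,numpy as np
s=robot.read_state();print(s['force'],s['wrist_torque'])
cv2.imwrite("pics/l.png",np.hstack([cv2.resize(read_camera("scene")["image"][120:320,180:440],None,fx=1.5,fy=1.5),cv2.resize(read_camera("wrist")["image"],(400,300))]))
E
```

```text
t: 5.3
tool_pos: [0.5974, 0.0213, 0.0344]
orientation: [0.586, -3.086, -0.0]
force: [-0.4, -0.6, -6.4]
opening: 0.0239
gripper_force: 60.0
t: 5.8
tool_pos: [0.5975, 0.0213, 0.0345]
orientation: [-0.586, 3.086, -0.0]
force: [-0.1, -0.3, -5.6]
opening: 0.0236
gripper_force: 60.0
[-0.14470369 -0.32102352 -5.61731856] [ 0.05311791  0.0063833  -0.04744502]
```

View pics/l.png

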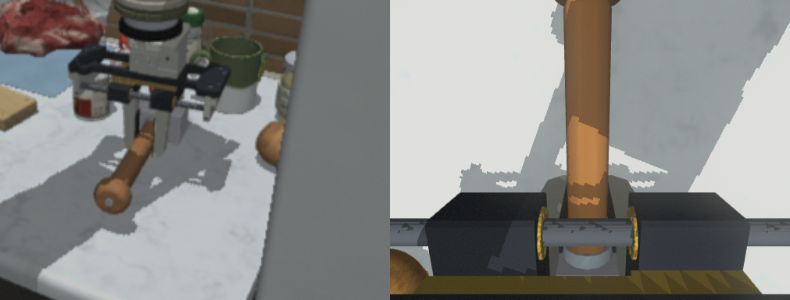

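The mallet hangs in the fingers clear of the worktop, with its knob at about (113,195) in the crop. I'll check the knob's height to see that it's level.

```bash
python3 - <<'E'
from plant import read_camera
from h import *
c=read_camera("scene");im=c["image"];K,E=c["K"],c["extrinsics"]
hsv=cv2.cvtColor(im,cv2.COLOR_BGR2HSV)
m=np.zeros(im.shape[:2],bool);m[195:275,235:300]=True
h=big(m&(cv2.inRange(hsv,(0,80,30),(25,255,255))>0))
k=big(cv2.morphologyEx(h.astype(np.uint8),cv2.MORPH_OPEN,cv2.getStructuringElement(2,(19,19)))>0)
o=k;uv=pix(o);print("knob px",uv.mean(0),np.ptp(uv,axis=0))
b=np.radians(21.47);e=np.array([np.cos(b),np.sin(b)])
g=np.array([.5975,.0213]);kn=g-.121*e
for z in(.03,.04,.052,.06,.07):
    q=E@np.r_[kn,z,1];print(z,(K@q[:3]/q[2])[:2].round(1))
E
```

```text
Traceback (most recent call last):
  File "h.py", line 7, in big
    n,l,st,c=cv2.connectedComponentsWithStats(m.astype(np.uint8)); return l==1+np.argmax(st[1:,4])
                                                                               ~~~~~~~~~^^^^^^^^^^
ValueError: attempt to get argmax of an empty sequence
```

```bash
python3 - <<'E'
from plant import read_camera
from h import *
c=read_camera("scene");im=c["image"];K,E=c["K"],c["extrinsics"]
hsv=cv2.cvtColor(im,cv2.COLOR_BGR2HSV)
m=np.zeros(im.shape[:2],bool);m[195:275,235:300]=True
h=big(m&(cv2.inRange(hsv,(0,80,30),(25,255,255))>0))
k=big(cv2.morphologyEx(h.astype(np.uint8),cv2.MORPH_OPEN,np.ones((15,15)))>0)
uv=pix(k);print("knob px",uv.mean(0),np.ptp(uv,axis=0),"lowest",pix(h)[:,1].max())
b=np.radians(21.47);e=np.array([np.cos(b),np.sin(b)])
kn=np.array([.5975,.0213])-.121*e
for z in(.03,.04,.052,.06,.07):
    q=E@np.r_[kn,z,1];print(z,(K@q[:3]/q[2])[:2].round(1))
E
```

```text
Traceback (most recent call last):
  File "h.py", line 7, in big
    n,l,st,c=cv2.connectedComponentsWithStats(m.astype(np.uint8)); return l==1+np.argmax(st[1:,4])
                                                                               ~~~~~~~~~^^^^^^^^^^
ValueError: attempt to get argmax of an empty sequence
```

```bash
python3 - <<'E'
from plant import read_camera
from h import *
c=read_camera("scene");im=c["image"];K,E=c["K"],c["extrinsics"]
hsv=cv2.cvtColor(im,cv2.COLOR_BGR2HSV)
m=np.zeros(im.shape[:2],bool);m[195:275,235:300]=True
h=big(m&(cv2.inRange(hsv,(0,60,20),(25,255,255))>0))
uv=pix(h);b=uv[uv[:,1]>uv[:,1].max()-22];print("h",uv.min(0),uv.max(0),"knob",b.min(0),b.max(0))
t=np.radians(21.47);e=np.array([np.cos(t),np.sin(t)])
kn=np.array([.5975,.0213])-.121*e
for z in(.03,.04,.052,.06,.07):
    q=E@np.r_[kn,z,1];print(z,(K@q[:3]/q[2])[:2].round(1))
E
```

```text
h [243. 201.] [282. 262.] knob [243. 241.] [268. 262.]
0.03 [254.3 259.1]
0.04 [254.3 254.6]
0.052 [254.4 249.1]
0.06 [254.4 245.3]
0.07 [254.4 240.6]
```

The knob centre is at row 250 and z is about 0.052, so it's level. I'll raise it over the tin and carry it gently to the rest.

```bash
python3 -m inch '[0,0,8,0,0,0,0,24,0,0,0,0,44,0,0,0,0,62,0,0,0,0,74,0,0,-2,6,80,0,0,-6,17,80,-1,0,-13,36,80,-2,0,-21,59,80,-4,0,-29,82,80,-6,0]' 60; python3 -m inch '[-8,23,0,-2,0,-16,46,0,-4,0,-24,70,0,-5,0,-33,93,0,-7,0,-41,116,0,-8,0,-49,139,0,-9,0,-55,157,0,-10,0,-60,171,0,-10,0,-62,178,0,-10,0,-62,178,0,-10,0]'; python3 -m inch '[0,0,0,0,0,0,0,0,0,0]'
```

```text
t: 6.88
tool_pos: [0.5675, 0.1042, 0.1139]
orientation: [0.419, -3.112, -0.0]
force: [0.3, 1.0, -5.9]
opening: 0.0241
gripper_force: 60.0
t: 7.72
tool_pos: [0.5054, 0.2828, 0.114]
orientation: [0.154, -3.137, -0.0]
force: [-0.2, -0.4, -5.9]
opening: 0.0232
gripper_force: 60.0
t: 7.88
tool_pos: [0.5066, 0.2805, 0.1143]
orientation: [0.15, -3.138, 0.001]
force: [-0.5, -0.1, -6.2]
opening: 0.0234
gripper_force: 60.0
```

```bash
python3 -m inch '[0,1,-12,0,0,0,1,-30,0,0,0,1,-42,0,0,0,1,-48,0,0,0,1,-48,0,0,0,1,-48,0,0]'; python3 - <<'E'
from plant import read_camera,robot
from h import *
from scipy.spatial.transform import Rotation as R
s=robot.read_state();c=read_camera("wrist");K=c["K"];cv2.imwrite("pics/w2.png",c["image"])
T=np.eye(4);T[:3,:3]=R.from_rotvec(s['orientation']).as_matrix();T[:3,3]=s['tool_pos'];E=np.linalg.inv(T@c["mount"])
o=np.array([.547,.2855]);b=np.radians(5.8);e=np.array([np.cos(b),np.sin(b)]);n=np.array([-e[1],e[0]])
for x,y,z in[(-.099,.047,.056),(-.121,.047,.056),(-.121,.024,.056),(-.121,-.024,.056),(-.121,-.047,.056),(-.018,.047,.024),(-.018,-.047,.024),(-.174,0,.084)]:
    q=E@np.r_[o+x*e+y*n,z,1];print((x,y,z),(K@q[:3]/q[2])[:2].round(0))
E
```

```text
t: 8.38
tool_pos: [0.5062, 0.2819, 0.0659]
orientation: [0.15, -3.137, 0.001]
force: [-0.6, 0.2, -6.3]
opening: 0.0235
gripper_force: 60.0
(-0.099, 0.047, 0.056) [342. 130.]
(-0.121, 0.047, 0.056) [345.  85.]
(-0.121, 0.024, 0.056) [299.  86.]
(-0.121, -0.024, 0.056) [203.  86.]
(-0.121, -0.047, 0.056) [157.  86.]
(-0.018, 0.047, 0.024) [322. 249.]
(-0.018, -0.047, 0.024) [182. 250.]
(-0.174, 0, 0.084) [250. -65.]
```

View pics/w2.png

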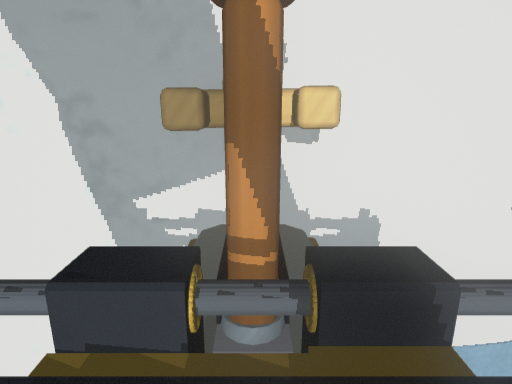

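The fork's outer edges are at columns 162 and 340 and rows 87–130. That is within a few pixels of the prediction, and the handle at column 252 is central. I'll lower it, slowly at the end.

```bash
python3 -m inch '[0,0,-8,0,0,0,0,-18,0,0,0,0,-27,0,0,0,0,-32,0,0,0,0,-34,0,0,0,0,-35,0,0,0,0,-36,0,0,0,0,-36,0,0,0,0,-36,0,0]'
```

```text
t: 9.18
tool_pos: [0.5068, 0.2825, 0.0309]
orientation: [-0.15, 3.137, 0.0]
force: [0.1, 0.7, -5.4]
opening: 0.0236
gripper_force: 60.0
```

```bash
python3 -m inch '[0,0,-1,0,0,0,0,-1.5,0,0,0,0,-2,0,0,0,0,-2,0,0,0,0,-2,0,0]'; python3 -m inch '[0,0,-0.5,0,0,0,0,-1,0,0,0,0,-1,0,0,0,0,-1,0,0]'
```

```text
t: 9.6
tool_pos: [0.5065, 0.2823, 0.0285]
orientation: [0.15, -3.138, 0.0]
force: [-0.7, -0.6, -5.5]
opening: 0.0234
gripper_force: 60.0
t: 9.93
tool_pos: [0.5068, 0.2825, 0.0283]
orientation: [-0.15, 3.137, 0.0]
force: [-5.2, -1.7, 4.4]
opening: 0.0235
gripper_force: 60.0
```

The rest now carries the load, so I'll let go and rise straight up.

```bash
python3 -m inch '[0,0,0,0,30,0,0,0,0,35,0,0,0,0,45,0,0,0,0,60,0,0,0,0,75,0,0,0,0,85,0,0,0,0,85,0,0,0,0,85,0,0,0,0,85]'; python3 -m inch '[0,0,10,0,85,0,0,25,0,85,0,0,50,0,85,0,0,80,0,85,0,0,110,0,85,0,0,140,0,85,0,0,150,0,85,0,0,150,0,85]'
```

```text
t: 10.68
tool_pos: [0.5065, 0.2823, 0.0275]
orientation: [0.15, -3.138, -0.0]
force: [-0.1, -0.5, 0.2]
opening: 0.0747
gripper_force: 0.0
t: 11.35
tool_pos: [0.5087, 0.2834, 0.1823]
orientation: [-0.15, 3.131, 0.004]
force: [0.5, -0.0, -0.7]
opening: 0.0791
gripper_force: 0.0
```

```bash
python3 -m inch '[-30,30,0,0,85,-60,60,0,0,85,-90,90,0,0,85,-120,120,0,0,85,-120,120,0,0,85,-120,120,0,0,85,-120,120,0,0,85,-120,120,0,0,85]'; python3 - <<'E'
from plant import read_camera
from h import *
a=read_camera("top")["image"][130:290,150:350];b=read_camera("scene")["image"][130:290,100:300]
cv2.imwrite("pics/e.png",np.hstack([cv2.resize(x,None,fx=2,fy=2,interpolation=2) for x in(a,b)]))
E
```

```text
t: 12.02
tool_pos: [0.3871, 0.4012, 0.1765]
orientation: [0.149, -3.137, 0.002]
force: [0.3, 0.4, -0.4]
opening: 0.0792
gripper_force: 0.0
```

View pics/e.png

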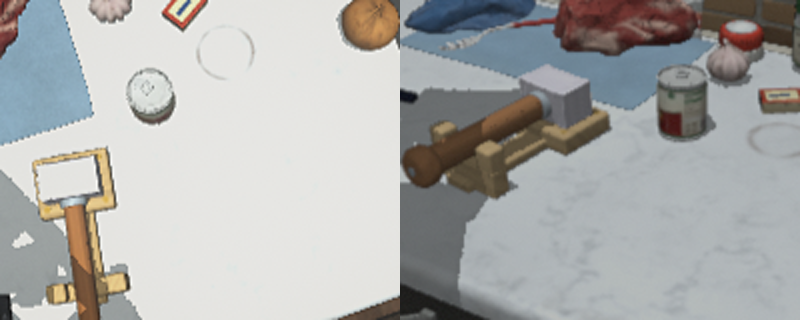

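The mallet lies in the rest with its head on the pad and its handle in the fork. The head's top corners are at about (34,163), (97,151), (104,193) and (40,205) in the crop. I'll check its position allowing for parallax.

```bash
python3 - <<'E'
from plant import read_camera,robot
from h import *
c=read_camera("top");K,E=c["K"],c["extrinsics"]
uv=np.array([(34,163),(97,151),(104,193),(40,205)])/2+[149.5,129.5]
P=cast(uv,.068,K,E)[:,:2];o=np.array([.547,.2855]);t=np.radians(5.8);e=np.array([np.cos(t),np.sin(t)]);n=np.array([-e[1],e[0]])
d=P.mean(0)-o;print(P.round(3).tolist(),"head centre in rest x,y",d@e,d@n,"want .022,0")
im=c["image"];hsv=cv2.cvtColor(im,cv2.COLOR_BGR2HSV)
h=cv2.inRange(hsv,(0,120,40),(14,255,255))>0;z=np.zeros_like(h);z[232:290,175:205]=1;h=big(h&z)
Q=cast(pix(h),.056,K,E)[:,:2];L=cv2.fitLine(Q.astype(np.float32),2,0,.01,.01).ravel();a=L[:2]*np.sign(L[0])
print("handle axis",np.degrees(np.arctan2(a[1],a[0])),"y at handle",(L[2:]-o)@n,(L[2:]-o)@e)
s=robot.read_state();print(s['t'],s['force'])
E
```

```text
[[0.589, 0.328], [0.597, 0.253], [0.547, 0.247], [0.538, 0.323]] head centre in rest x,y 0.02083060994575444 0.00011873634682016617 want .022,0
handle axis 5.408283 y at handle 0.0019013214040796574 -0.079114557337694
12.1667 [ 0.51672303 -0.21348395 -0.28868891]
```

It is seated within 2 mm and the axis is within 0.5° of the rest's, so I'll hand it in.

```bash
python3 -c "
from plant import job;print(job.close_job())"
```

```text
the job is handed in; nothing more can be done
None
```

I gripped the mallet at its balance point, trial-lifted it level, and laid it in the rest, measured about 2 mm and 0.5° from its place; I let go, the arm is clear, and the job is handed in at about 12 s, though no verdict came back.

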